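# Stand a painted keepsake box on the varnishing bar and spray it

## Robot

A 6-joint arm with a two-finger parallel gripper is mounted at the origin on the work surface. World frame = base frame: x ahead of the robot, y to its left, z up, the work surface at z = 0. Lengths are in m, angles in rad, forces in N, time in s.
With the tool pointing down it reaches from about 0.275 to 0.975 m from the base axis. Payload 8.4 kg.
Tool frame: the origin (TCP) lies midway between the tips of the shut fingers; the grasp point (between the pads) lies 19 mm behind it (env.pinch_z is the z of the grasp point in the tool frame, in m); z points along the fingers, y is the line along which they close (so a half turn about z gives the same grasp; the last joint's range is limited). The gripper opens to 92 mm and grips with 3 to 60 N. Pads are 20 mm wide; open, the fingers measure 128 mm over their backs; the gripper's body (75 mm by 189 mm) begins 69 mm behind the grasp point.
Start: joints at [1.173, 0.353, 1.633, -0, 1.155, -0.002], TCP at [0.241, 0.577, 0.215] pointing down, gripper open.
Joint ranges: [-2.63, 2.63], [-0.92, 2.1], [0.06, 2.66], [-1.3, 4.44], [0, 2.69], [-3.02, 3.02]. Speed limits (rad/s): [2.22, 2.22, 2.79, 3.14, 3.14, 3.14].

## Interface

Orientations are given as a rotation vector (axis times angle).
In Python, from bench import env gives the robot as it stands. The module is installed in compiled form; this text tells all that it offers.
- The arm moves only by the tool play_rows, never from a script. Its argument "commands" is a list of rows, each a list of 2 entries, a list of its own where there are three numbers: the shift along the tool's x, y, z in m, then the turn, a rotation vector about the tool's x, y, z in degrees. A call has exactly 10 rows; each row shifts and turns the commanded pose from where the row before left it, along the tool's axes as they then stand; what a row does not reach is not made up. A row lasts 1/8 s, in which the tool goes at most 62.5 mm and 10.7 degrees, less where a joint would pass 70% of its speed; a pose out of reach is approached as far as the arm can. A call is refused whole if a number of a shift passes 0.0625 or a number of a turn 10.7, either way. A call with a gripper value outside its range is refused whole. "claw" is the finger opening in m, from 0 to 0.0919, set as the call begins (left out, the last holds). The fingers move at their own pace and stop on an object; "force" is the grip in N (left out, the last holds). Time passes only in rows, so rows that do not move let the fingers close, or fill a call up. It gives the time, the measured TCP pose, the force, the opening and the grip force at its end, in the units of the state.
- env.read_state(): the state, without advancing time (a new reading comes with each control period).
- env.get_image(name): name is "side" or "top"; returns a dict with "color" (384x512x3 uint8, red, green, blue), "mtx" (3x3 intrinsics, pixels), "T" (4x4, takes a point from camera to world coordinates). Camera axes: x right, y down, z forward; pixel columns grow to the right and rows downward; lengths in m; the calibration is good to about 2 mm. A picture is of the moment at which its call begins. There is no depth.
- env.sign_off(): hands the job in; it is judged then, once.
The state is a dict: "clock": time; "qpos": joint angles; "joint_vel": joint speeds; "tau": joint torques, N m; "tcp_pos": TCP position; "tool_rot": TCP orientation; "contact_force": force on the tool from outside, world axes, zero at the start; "torque": the same for the moment, N m; "grip_width": finger opening in m; "gripper_force": force on a finger pad.
Only numpy, scipy, OpenCV 4.12 (cv2) and the standard library are available. Lean on these libraries where they do the work, as an engineer would, in place of code of your own. Each camera call takes 0.05 s, during which the arm holds its last target. There are 200 camera calls.

## Task

Varnish the red keepsake box: lift it out of its wooden holder, put it down on the cork mat and let go so that you can take it the other way, across its narrow sides, then set it gently (no dropping) on the narrow raised bar of the grey spraying stand, long side along the bar, level and centred. Only once it stands there by itself, press the cap of the spray bottle fully down and let it spring back up. Leave the blue box, the pencil glass, the egg and the brush where they are.

Things in the scene. Friction and masses are not known exactly. Their poses are not given: they have to be found in the camera images.
- red_box: Loose red keepsake box with white dots on its top: 66 mm (its x) by 42 mm (its y) by 34 mm high, about 0.15 kg. Origin at the centre of its underside, z up. It starts in one of the two wooden holders.
- blue_box: Bystander: the same box in blue, in the other holder.
- holder_a: Fixed light-wood holder: a channel along its x with open ends. Floor 58 mm long, 6 mm thick; two side walls 10 mm thick, 66 mm long, 42 mm high, 50 mm apart inside. The box stands on the floor, long side along the channel, top 2 mm below the wall tops, so it can be gripped only over its two ends (66 mm apart). Origin: centre of the underside.
- holder_b: The second holder, identical to holder_a. Which box stands in which holder varies.
- mat: Fixed cork mat, 130 by 130 mm, 3 mm thick. Origin at the centre of its underside.
- stand: Fixed grey spraying stand. Base 98 mm (x) by 70 mm (y), 8 mm thick. Two upright spray shields at x = -42 and +42 mm, each 6 mm thick, 60 mm wide, 92 mm high, 78 mm apart inside. Between them a brass bar along x, 20 mm wide (y), its top 50 mm above the table. The y sides are open. Origin: centre of the underside.
- bar_mid (a point): Middle of the top face of the stand's bar, 50 mm above the table; axes as the stand's (x along the bar).
- spray_bottle: Fixed amber spray bottle, 50 mm diameter, on a 74 mm square wooden foot, about 0.19 m to the -y side of the stand, nozzle facing the stand. Origin at the centre of the underside.
- cap_top (a point): Centre of the top of the bottle's green cap, 140 mm above the table when up; the cap is 30 mm in diameter, 18 mm high. It moves with the cap.
- spray_cap (a joint): How far the sprung cap is pressed down: 0 up, 0.006 m fully down (about 5 N).
- pencil_glass: Bystander: loose glass, 80 mm diameter, with pencils, 167 mm high over the points. Origin at the centre of the underside.
- egg_cup: Bystander: loose wooden egg cup with a red egg, 46 mm diameter, 81 mm high. Origin at the centre of the underside.
- brush: Bystander: loose brush, 150 mm long, lying on the table.

How it is judged:
On the way, in this order (a step that is already met when the one before it is completed fails the run):
1. the red box stands on the cork mat, let go (x of red_box in the frame of mat between -0.06 and 0.06 m and y of red_box in the frame of mat between -0.06 and 0.06 m and z of red_box in the frame of mat between -0.002 and 0.008 m and angle between red_box's own z axis and vertical below 0.1 rad and contact force between the fingers and red_box below 0.05 N and linear speed of red_box below 0.03 m/s), for 0.2 s.
2. the red box stands on the stand's bar, lengthwise, level and centred, let go (x of red_box in the frame of bar_mid between -0.009 and 0.009 m and y of red_box in the frame of bar_mid between -0.008 and 0.008 m and z of red_box in the frame of bar_mid between -0.004 and 0.004 m and angle between red_box's own z axis and vertical below 0.06 rad and angle between the x axis of red_box and the x axis of stand, either way round below 0.25 rad and contact force between the fingers and red_box below 0.05 N and linear speed of red_box below 0.03 m/s), for 0.3 s.
3. the spray cap is pressed down while the box stands there (x of red_box in the frame of bar_mid between -0.009 and 0.009 m and y of red_box in the frame of bar_mid between -0.008 and 0.008 m and z of red_box in the frame of bar_mid between -0.004 and 0.004 m and angle between red_box's own z axis and vertical below 0.06 rad and angle between the x axis of red_box and the x axis of stand, either way round below 0.25 rad and value of joint spray_cap above 0.0045 m), for 0.05 s.
4. the cap has sprung back up (value of joint spray_cap below 0.001 m), for 0.1 s.
At the end, for the whole second after the job is handed in: The red box rests, let go, on the stand's bar: underside within 4 mm of the bar's top height, level within 0.06 rad, long side along the bar within 0.25 rad, centre within 8 mm of the bar's middle line and within 9 mm of its middle lengthwise; the spray cap is up again (within 1 mm) (all of step 2 and value of joint spray_cap below 0.001 m); the robot touches nothing.
It fails at once if the spray cap is pressed (over 2 mm) while the red box is not standing on the bar (value of joint spray_cap above 0.002 m and not (x of red_box in the frame of bar_mid between -0.009 and 0.009 m and y of red_box in the frame of bar_mid between -0.008 and 0.008 m and z of red_box in the frame of bar_mid between -0.004 and 0.004 m and angle between red_box's own z axis and vertical below 0.06 rad and angle between the x axis of red_box and the x axis of stand, either way round below 0.25 rad)).
It fails at once if the red box is dropped or thrown (faster than 0.4 m/s without the fingers on it) (linear speed of red_box above 0.4 m/s and contact force between the fingers and red_box below 0.05 N).
It fails at once if a bystander (blue box, pencil glass, egg cup or brush) is moved more than 20 mm (distance of any of blue_box, pencil_glass, egg_cup, brush from where it was at the start of the episode above 0.02 m).
It also fails if it takes over 72 s, if anything falls off the work surface, if the arm or the gripper's body presses on something with over 40 N, if the wrist force passes 120 N, or if a joint passes its speed limit or range.

## Working session

There is one attempt and no reset: what is moved stays moved. The work goes in short steps, Python scripts to look and compute and a tool call to move; the robot and the scene stay as the last step left them, time stands still between calls to the robot, and variables do not carry over. Pictures are saved under pics/ and viewed, at most 10 in all, crops included, and the job is handed in when it is done.

Besides the shell and the picture viewer there is one more tool, called after "Request:" as name(argument=value, ...) on one line, values as JSON. play_rows: Moves the arm, as the interface text tells. Its arguments: {"type":"object","properties":{"commands":{"type":"array"},"claw":{"type":"number"},"force":{"type":"number"}},"required":["commands"]}

```bash
mkdir -p pics; python3 - <<'E'
from bench import env
import cv2,numpy as np,pickle
s=env.read_state(); print({k:np.round(v,4).tolist() for k,v in s.items()}, env.pinch_z)
d={}
for n in("top","side"):
    im=env.get_image(n); d[n]=im; cv2.imwrite(f"pics/{n}0.png",im["color"][:,:,::-1]); print(n,np.round(im["mtx"],2).tolist(),np.round(im["T"],4).tolist())
pickle.dump(d,open("im0.pkl","wb"))
E
```

```text
{'clock': 0.0, 'qpos': [1.1726, 0.3537, 1.6341, -0.0, 1.1552, -0.0024], 'joint_vel': [0.0003, -0.0004, -0.0005, 0.0002, 0.0003, -0.0021], 'tau': [0.0004, -59.383, -33.4228, 0.0699, 0.0231, -0.0001], 'tcp_pos': [0.2408, 0.5762, 0.2139], 'tool_rot': [-0.6176, -3.08, 0.0021], 'contact_force': [0.3086, 0.546, 1.5621], 'torque': [0.0201, -0.0193, 0.0302], 'gripper_force': 0.0, 'grip_width': 0.0921} -0.0187
top [[366.91, 0.0, 258.86], [0.0, 366.91, 193.28], [0.0, 0.0, 1.0]] [[-0.0123, -0.9811, 0.1933, 0.3729], [-0.9999, 0.0109, -0.0082, 0.0359], [0.0059, -0.1933, -0.9811, 1.1226], [0.0, 0.0, 0.0, 1.0]]
side [[453.73, 0.0, 261.42], [0.0, 453.73, 188.53], [0.0, 0.0, 1.0]] [[0.9498, -0.1397, 0.28, 0.2288], [-0.3125, -0.4673, 0.827, -0.9341], [0.0153, -0.873, -0.4875, 0.702], [0.0, 0.0, 0.0, 1.0]]
```

```bash
python3 - <<'E'
import cv2,pickle
d=pickle.load(open("im0.pkl","rb"))
for n in d: cv2.imwrite(f"pics/{n}0b.png",cv2.resize(d[n]["color"][:,:,::-1],(800,600),interpolation=cv2.INTER_CUBIC))
E
```

```text
(no output)
```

View pics/top0b.png

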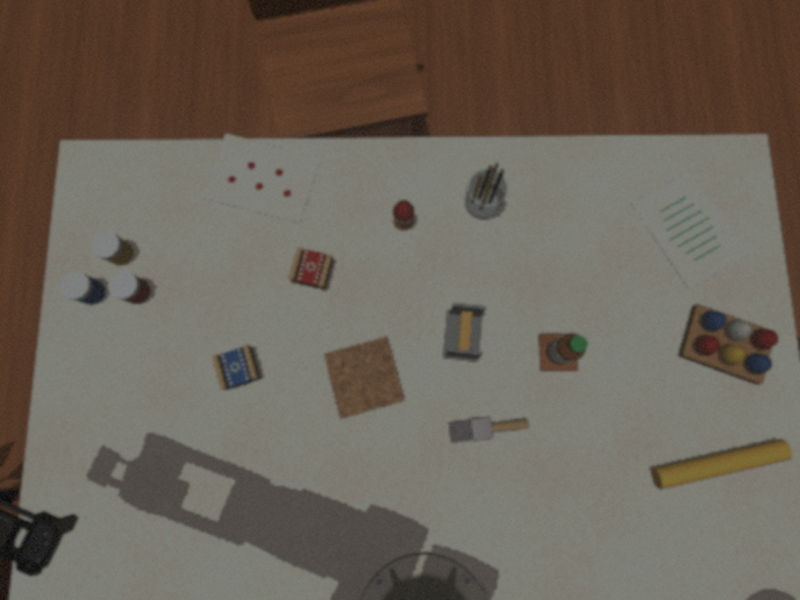

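View pics/side0b.png

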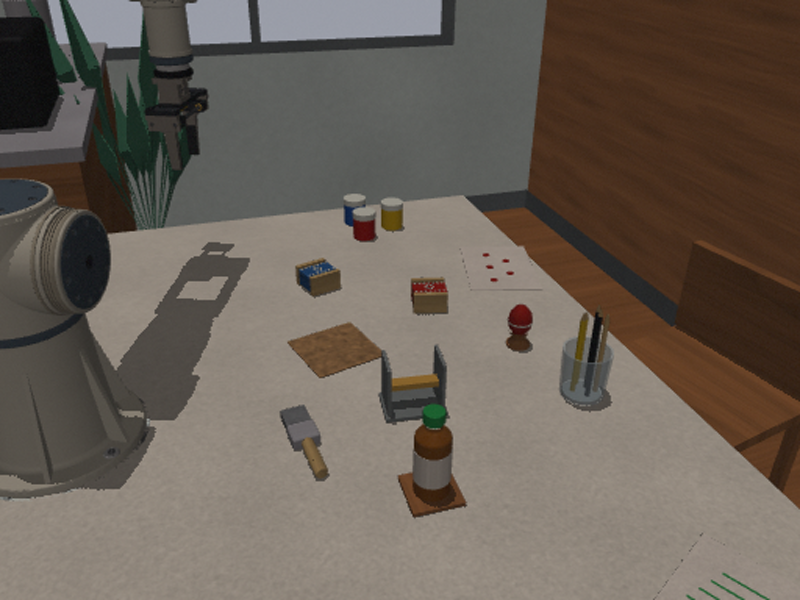

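The top view shows the red box in its holder at (312,268) with the channel running roughly up the image. The blue box is at (237,367), the mat at (365,377), the stand at (464,332) and the green cap at (577,344). In the side view the red box is at (429,290), the stand at (413,385) and the cap at (434,416). I'll zoom in for corners.

```bash
python3 - <<'E'
import cv2,pickle,numpy as np
d=pickle.load(open("im0.pkl","rb"))
def c(n,u,v,w,h):
    p=d[n]["color"][v:v+h,u:u+w,::-1]
    p=cv2.resize(p,(400,300),interpolation=cv2.INTER_CUBIC); return cv2.convertScaleAbs(p,alpha=1.6,beta=10)
m=np.vstack([np.hstack([c("top",180,155,40,30),c("top",277,190,40,30)]),np.hstack([c("side",255,170,40,30),c("side",232,218,64,48)])])
cv2.imwrite("pics/mos.png",m)
def cen(n,f,box):
    u,v,w,h=box; p=d[n]["color"][v:v+h,u:u+w].astype(int); k=f(p[...,0],p[...,1],p[...,2]); y,x=np.nonzero(k)
    print(n,len(x),x.mean()+u,y.mean()+v,x.min()+u,x.max()+u,y.min()+v,y.max()+v)
    pts=np.c_[x+u,y+v].astype(np.float32); print(np.round(cv2.minAreaRect(pts)[1],1),cv2.minAreaRect(pts)[2])
red=lambda r,g,b:(r>1.7*g)&(r>1.7*b)&(r>50)
grn=lambda r,g,b:(g>1.3*r)&(g>1.2*b)
cork=lambda r,g,b:(r>1.25*g)&(r>1.6*b)
bar=lambda r,g,b:(r>1.2*g)&(r>1.7*b)&(r>90)
cen("top",red,(180,150,40,40));cen("side",red,(255,170,40,25))
cen("top",grn,(350,205,40,35));cen("side",grn,(260,250,40,35))
cen("top",cork,(200,205,65,70));cen("side",cork,(180,200,66,45))
cen("top",bar,(284,190,30,45));cen("side",bar,(245,232,40,25))
E
```

```text
top 119 198.1764705882353 171.50420168067228 192 204 161 181
[ 8.6 20.3] 13.240518569946289
side 108 274.02777777777777 183.66666666666666 263 285 180 189
[ 7.8 22.5] 82.23483276367188
top 86 369.6162790697674 219.58139534883722 365 375 215 224
[10.  9.] 0.0
side 207 277.4009661835749 265.57004830917873 270 285 258 273
[15. 15.] 90.0
top 1511 232.59827928524157 241.2091330244871 209 257 217 265
[40.9 40.7] 75.37911987304688
side 1197 214.3074352548037 223.3700918964077 184 243 207 241
[27.8 54.4] 71.56504821777344
top 138 297.42028985507244 210.8695652173913 294 301 200 222
[ 6.3 22.4] 3.5763344764709473
side 151 264.99337748344374 243.01986754966887 251 280 239 247
[ 5.2 29.3] 83.6598129272461
```

View pics/mos.png

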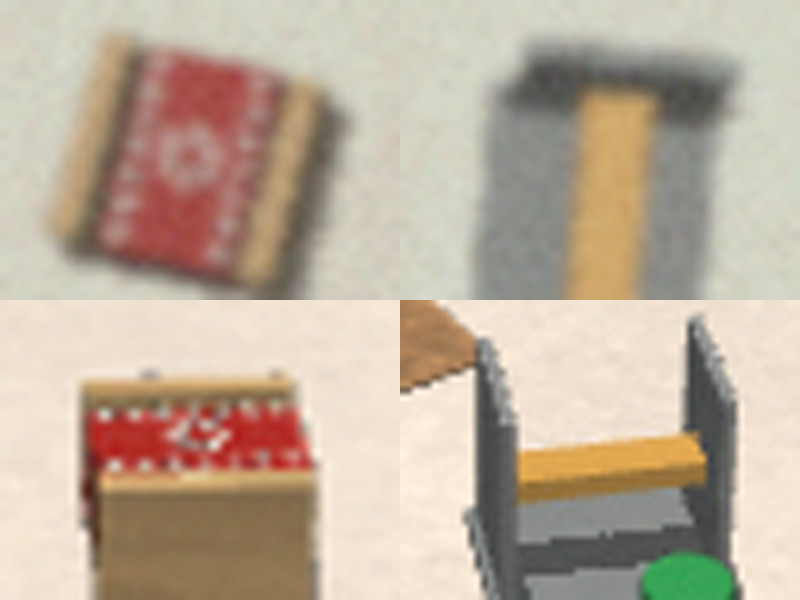

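The zoom shows the red box between two light walls with clear wall-top corners, and the emblem at top (190,157). The stand panels show the bar ends and shield tops clearly. Now I'll fit the poses from these picks in both views.

```bash
cat > h.py <<'E'
import cv2,pickle,numpy as np
from scipy.optimize import least_squares
d=pickle.load(open("im0.pkl","rb"))
def proj(n,P,d=d):
    W=np.linalg.inv(d[n]["T"]); return cv2.projectPoints(np.array(P,float).reshape(-1,1,3),cv2.Rodrigues(W[:3,:3])[0],W[:3,3],d[n]["mtx"],None)[0][:,0]
def tri(a,b,d=d):
    Pm=[d[n]["mtx"]@np.linalg.inv(d[n]["T"])[:3] for n in("top","side")]
    X=cv2.triangulatePoints(Pm[0],Pm[1],np.array(a,float),np.array(b,float))[:,0]; return X[:3]/X[3]
def fit(obs,x0,d=d):
    "obs: (view,model point mm,pixel); pose x,y,z,yaw"
    def res(p):
        c,s=np.cos(p[3]),np.sin(p[3]); r=[]
        for n,m,px in obs:
            m=np.array(m)/1000; r+=list(proj(n,[[p[0]+c*m[0]-s*m[1],p[1]+s*m[0]+c*m[1],p[2]+m[2]]],d)[0]-px)
        return r
    s=least_squares(res,x0,loss="soft_l1"); return s.x,np.round(s.fun,1)
E
cat > m.py <<'E'
from h import *
def px(n,k,X,Y):
    u0,v0,f,ox,oy={1:(180,155,10,0,0),2:(277,190,10,400,0),3:(255,170,10,0,300),4:(232,218,6.25,400,300)}[k]
    return (n,np.array([u0+(X-ox)/f-.5+.5/f*0,v0+(Y-oy)/f-.5]))
def o(k,m,X,Y):
    n,p=px("top" if k<3 else "side",k,X,Y); return (n,m,p)
H=[o(1,(33,35,42),108,37),o(1,(-33,35,42),55,228),o(1,(33,-35,42),325,87),o(1,(-33,-35,42),267,282),
   o(1,(33,25,42),135,46),o(1,(33,-25,42),297,78),o(3,(-33,35,42),83,382),o(3,(33,35,42),295,378),o(3,(-33,-35,42),101,490),o(3,(33,-35,42),316,480)]
for z in [fit(H,[.6,.2,0,-.2])]: print("holder",np.round(z[0],4),z[1].tolist())
S=[o(2,(45,30,92),527,38),o(2,(45,-30,92),738,60),o(2,(39,10,50),583,92),o(2,(39,-10,50),658,96),
 o(4,(39,10,50),697,433),o(4,(39,-10,50),706,457),o(4,(39,30,92),688,320),o(4,(45,-30,92),735,400),o(4,(-39,-30,92),515,420),o(4,(-45,-30,92),497,424)]
z=fit(S,[.5,-.1,0,0]); print("stand",np.round(z[0],4),z[1].tolist())
print("emblem",tri((198.5,170.2),(274.5,182.7)))
print("cap",tri((369.6,219.6),(277.4,265.6)))
print("mat",tri((232.6,241.2),(214.3,223.4)))
for nm,a,b in[("egg",(403,208),(520,318)),("blue",(236,367),(319,268)),("brush",(480,429),(304,425)),("glasstop",(487,180),(595,345))]:
    print(nm,tri(np.array(a)*.64,np.array(b)*.64))
E
python3 m.py
```

```text
holder [ 6.581e-01  2.101e-01 -6.000e-04 -2.495e-01] [-0.2, -0.4, -0.8, 0.9, 0.2, -0.1, 0.4, 0.9, 0.2, -0.5, -0.1, 0.0, 0.1, -0.2, -0.1, -0.2, 0.0, -0.1, 0.5, 0.5]
stand [ 0.5258 -0.0838 -0.0011 -0.1458] [0.3, 0.1, 0.0, 0.7, -0.1, 0.3, -0.9, 0.8, -0.1, -0.1, 0.1, 0.8, 0.2, -0.7, 0.4, 0.1, 0.2, 0.0, 0.5, -0.4]
emblem [0.6584597  0.20953928 0.04157703]
cap [ 0.49021547 -0.27225275  0.13118386]
mat [ 0.44552956  0.10850154 -0.00221138]
egg [0.76783283 0.02864789 0.05338182]
blue [0.46678396 0.34441867 0.04145607]
brush [ 0.34699694 -0.11216206  0.02299301]
glasstop [ 0.81346448 -0.13410282  0.08858832]
```

Request:
play_rows(commands=[[[-0.05,-0.017,0.004],[0,0,0]],[[-0.05,-0.017,0.004],[0,0,0]],[[-0.05,-0.017,0.004],[0,0,0]],[[-0.05,-0.017,0.004],[0,0,0]],[[-0.05,-0.017,0.004],[0,0,0]],[[-0.05,-0.017,0.004],[0,0,0]],[[-0.05,-0.017,0.004],[0,0,0]],[[-0.05,-0.017,0.004],[0,0,0]],[[-0.05,-0.017,0.004],[0,0,0]],[[-0.05,-0.017,0.004],[0,0,0]]], claw=0.0919, force=20)

```text
clock: 1.35
tcp_pos: [0.6377, 0.2257, 0.1741]
tool_rot: [-0.618, -3.08, 0.0]
contact_force: [0.5, -0.1, 0.2]
grip_width: 0.0919
gripper_force: 0.0
```

```bash
cat > g.py <<'E'
import sys,numpy as np
from scipy.spatial.transform import Rotation as R
from bench import env
def go(x,y,z,az):
    s=env.read_state(); r=R.from_rotvec(s["tool_rot"]); a=np.radians(az)
    Y=np.array([np.cos(a),np.sin(a),0]); Z=np.array([0,0,-1.]); t=R.from_matrix(np.c_[np.cross(Y,Z),Y,Z])
    dw=np.array([x,y,z])-s["tcp_pos"]
    print("t",round(s["clock"],2),"pos",np.round(s["tcp_pos"],4),"q6",np.round(s["qpos"][5],2),"F",np.round(s["contact_force"],1),"w",round(s["grip_width"],4),"gf",s["gripper_force"])
    print("shift now-axes mm",np.round(r.inv().apply(dw)*1000,1),"turn deg",np.round((r.inv()*t).as_rotvec(degrees=True),2),"shift after-turn mm",np.round(t.inv().apply(dw)*1000,1))
if __name__=="__main__": go(*map(float,sys.argv[1:]))
E
python3 g.py .6583 .2098 .12 -14.3
```

```text
t 1.35 pos [0.6377 0.2257 0.1741] q6 -0.84 F [ 0.5 -0.1  0.2] w 0.0919 gf 0.0
shift now-axes mm [-25.1  -6.7  54.1] turn deg [-3.000e-02 -1.000e-02  8.162e+01] shift after-turn mm [-10.3  23.9  54.1]
```

Request:
play_rows(commands=[[[0,0,0],[0,0,10.2]],[[0,0,0],[0,0,10.2]],[[0,0,0],[0,0,10.2]],[[0,0,0],[0,0,10.2]],[[0,0,0],[0,0,10.2]],[[0,0,0],[0,0,10.2]],[[0,0,0],[0,0,10.2]],[[0,0,0],[0,0,10.2]],[[-0.005,0.012,0.02],[0,0,0]],[[-0.005,0.012,0.02],[0,0,0]]])

```text
clock: 2.6
tcp_pos: [0.6579, 0.2107, 0.1326]
tool_rot: [-2.476, -1.933, 0.001]
contact_force: [-0.4, -0.3, 0.1]
grip_width: 0.0918
gripper_force: 0.0
```

```bash
python3 g.py .6583 .2098 .011 -14.3; python3 - <<'E'
from bench import env
import cv2,numpy as np,pickle
d={n:env.get_image(n) for n in("top","side")}; pickle.dump(d,open("im1.pkl","wb"))
p=[]
for n,u,v in(("top",165,125),("side",240,130)):
    c=cv2.resize(d[n]["color"][v:v+75,u:u+100,::-1],(800,600),interpolation=cv2.INTER_CUBIC)
    p.append(cv2.convertScaleAbs(cv2.resize(c,(400,300)),alpha=1.5,beta=10))
cv2.imwrite("pics/m1.png",np.hstack(p))
E
```

```text
t 2.6 pos [0.6579 0.2107 0.1326] q6 0.55 F [-0.4 -0.3  0.1] w 0.0918 gf 0.0
shift now-axes mm [ -0.7   0.7 121.6] turn deg [-0.03  0.03  0.27] shift after-turn mm [ -0.8   0.6 121.6]
```

View pics/m1.png

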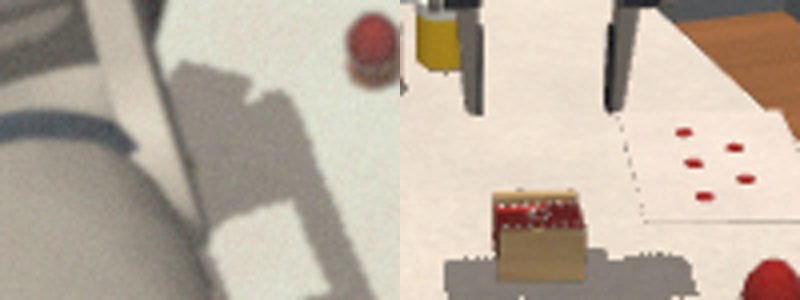

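The side view shows the open fingers, with tips at (475,112) and (615,112), straddling the red box centred around (540,212). The top view is blocked by the arm. I'll descend.

Request:
play_rows(commands=[[[-0.001,0.0007,0.014],[0,0,0.3]],[[0,0,0.014],[0,0,0]],[[0,0,0.014],[0,0,0]],[[0,0,0.014],[0,0,0]],[[0,0,0.014],[0,0,0]],[[0,0,0.014],[0,0,0]],[[0,0,0.012],[0,0,0]],[[0,0,0.01],[0,0,0]],[[0,0,0.008],[0,0,0]],[[0,0,0.007],[0,0,0]]])

```text
clock: 3.95
tcp_pos: [0.6581, 0.2103, 0.0132]
tool_rot: [2.485, 1.922, 0.0]
contact_force: [0.0, 0.8, -1.0]
grip_width: 0.0923
gripper_force: 0.0
```

```bash
python3 g.py .6583 .2098 .011 -14.3; python3 -c "
from h import *
print(proj('side',[[.6579,.2107,.1326]]),'seen',240+145/4-.5,130+113/4-.5)"
```

```text
t 3.95 pos [0.6581 0.2103 0.0132] q6 0.56 F [ 0.   0.8 -1. ] w 0.0923 gf 0.0
shift now-axes mm [-0.4  0.3  2.2] turn deg [ 0.01 -0.   -0.28] shift after-turn mm [-0.4  0.3  2.2]
[[275.28021044 155.49800242]] seen 275.75 157.75
```

Request:
play_rows(commands=[[[0,0,0],[0,0,0]],[[0,0,0],[0,0,0]],[[0,0,0],[0,0,0]],[[0,0,0],[0,0,0]],[[0,0,0],[0,0,0]],[[0,0,0],[0,0,0]],[[0,0,0],[0,0,0]],[[0,0,-0.003],[0,0,0]],[[0,0,-0.006],[0,0,0]],[[0,0,-0.008],[0,0,0]]], claw=0.05, force=20)

```text
clock: 5.2
tcp_pos: [0.6577, 0.2102, 0.0307]
tool_rot: [-2.485, -1.922, 0.001]
contact_force: [0.8, -0.4, -1.9]
grip_width: 0.0658
gripper_force: 19.9
```

Request:
play_rows(commands=[[[0,0,-0.014],[0,0,0]],[[0,0,-0.016],[0,0,0]],[[0,0,-0.016],[0,0,0]],[[0,0,-0.016],[0,0,0]],[[-0.02,-0.024,0],[0,0,0]],[[-0.026,-0.032,0],[0,0,0]],[[-0.03,-0.036,0],[0,0,0]],[[-0.03,-0.036,0],[0,0,0]],[[-0.026,-0.03,0],[0,0,0]],[[-0.019,-0.0225,0],[0,0,-5.9]]])

```text
clock: 6.45
tcp_pos: [0.4439, 0.109, 0.0933]
tool_rot: [2.381, 2.049, 0.0]
contact_force: [0.6, -0.3, -1.0]
grip_width: 0.0658
gripper_force: 19.9
```

```bash
python3 g.py .4455 .1085 .010 -8.4
```

```text
t 6.45 pos [0.4439 0.109  0.0933] q6 0.39 F [ 0.6 -0.3 -1. ] w 0.0658 gf 19.895778000354767
shift now-axes mm [-0.2  1.6 83.3] turn deg [ 0.02 -0.   -0.17] shift after-turn mm [-0.2  1.7 83.3]
```

Request:
play_rows(commands=[[[0,0.0015,0.012],[0,0,0]],[[0,0,0.015],[0,0,0]],[[0,0,0.015],[0,0,0]],[[0,0,0.015],[0,0,0]],[[0,0,0.012],[0,0,0]],[[0,0,0.006],[0,0,0]],[[0,0,0.003],[0,0,0]],[[0,0,0.002],[0,0,0]],[[0,0,0.001],[0,0,0]],[[0,0,0],[0,0,0]]])

```text
clock: 7.7
tcp_pos: [0.4469, 0.1094, 0.0118]
tool_rot: [2.383, 2.047, 0.001]
contact_force: [-0.8, -0.1, -1.4]
grip_width: 0.0658
gripper_force: 19.9
```

Request:
play_rows(commands=[[[0,0,0.001],[0,0,0]],[[0,0,0],[0,0,0]],[[0,0,0.001],[0,0,0]],[[0,0,0],[0,0,0]],[[0,0,0],[0,0,0]],[[0,0,0],[0,0,0]],[[0,0,0],[0,0,0]],[[0,0,0],[0,0,0]],[[0,0,0],[0,0,0]],[[0,0,0],[0,0,0]]])

```text
clock: 8.95
tcp_pos: [0.447, 0.1095, 0.0106]
tool_rot: [2.383, 2.047, 0.001]
contact_force: [-4.3, -0.6, 19.3]
grip_width: 0.0662
gripper_force: 20.0
```

Request:
play_rows(commands=[[[0,0,-0.001],[0,0,0]],[[0,0,0],[0,0,0]],[[0,0,0],[0,0,0]],[[0,0,0],[0,0,0]],[[0,0,0],[0,0,0]],[[0,0,0],[0,0,0]],[[0,0,0],[0,0,0]],[[0,0,0],[0,0,0]],[[0,0,0],[0,0,0]],[[0,0,0],[0,0,0]]], claw=0.0919)

```text
clock: 10.2
tcp_pos: [0.4468, 0.1094, 0.0106]
tool_rot: [2.383, 2.047, -0.0]
contact_force: [0.4, -0.1, -0.1]
grip_width: 0.0919
gripper_force: 0.0
```

Request:
play_rows(commands=[[[0,0,-0.01],[0,0,0]],[[0,0,-0.015],[0,0,0]],[[0,0,-0.018],[0,0,0]],[[0,0,-0.018],[0,0,0]],[[0,0,-0.015],[0,0,0]],[[0,0,-0.01],[0,0,-10]],[[0,0,0],[0,0,-10]],[[0,0,0],[0,0,-10]],[[0,0,0],[0,0,-10]],[[0,0,0],[0,0,-10]]])

```text
clock: 11.45
tcp_pos: [0.4469, 0.1094, 0.0973]
tool_rot: [1.286, 2.866, 0.001]
contact_force: [-0.5, 0.5, 0.6]
grip_width: 0.0918
gripper_force: 0.0
```

```bash
python3 - <<'E'
from bench import env
import cv2,numpy as np,pickle
d={n:env.get_image(n) for n in("top","side")}; pickle.dump(d,open("im2.pkl","wb"))
p=[]
for n,u,v in(("top",192,200),("side",173,178)):
    c=cv2.resize(d[n]["color"][v:v+60,u:u+80,::-1],(400,300),interpolation=cv2.INTER_CUBIC)
    p.append(cv2.convertScaleAbs(c,alpha=1.5,beta=10))
cv2.imwrite("pics/m2.png",np.hstack(p))
E
python3 g.py .4468 .1093 .015 81.6
```

```text
t 11.55 pos [0.4469 0.1094 0.0972] q6 -0.49 F [ 1.5 -0.3  0.1] w 0.092 gf 0.0
shift now-axes mm [ 0.  -0.1 82.2] turn deg [ 2.000e-02  2.000e-02 -4.016e+01] shift after-turn mm [ 0.1 -0.1 82.2]
```

View pics/m2.png

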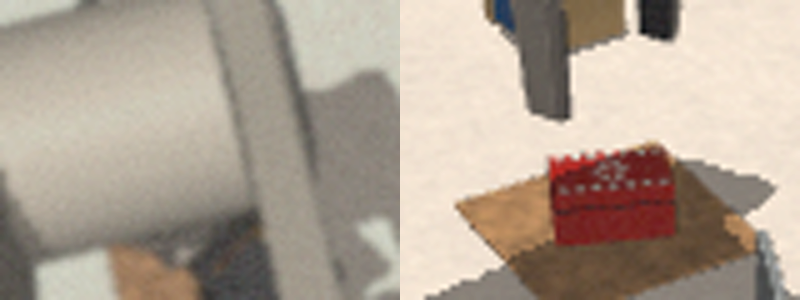

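The side view shows the red box upright and released on the mat, with its front face from (551,190) to (676,235). The fingers are clear above it. I'll finish the quarter turn and descend.

Request:
play_rows(commands=[[[0,0,0.005],[0,0,-10]],[[0,0,0.005],[0,0,-10]],[[0,0,0.005],[0,0,-10]],[[0,0,0.005],[0,0,-10.1]],[[0,0,0.014],[0,0,0]],[[0,0,0.014],[0,0,0]],[[0,0,0.014],[0,0,0]],[[0,0,0.012],[0,0,0]],[[0,0,0.008],[0,0,0]],[[0,0,0.005],[0,0,0]]])

```text
clock: 12.8
tcp_pos: [0.4467, 0.1094, 0.009]
tool_rot: [-0.236, -3.132, 0.0]
contact_force: [0.4, -0.4, 0.1]
grip_width: 0.092
gripper_force: 0.0
```

Request:
play_rows(commands=[[[0,0,0],[0,0,0]],[[0,0,0],[0,0,0]],[[0,0,0],[0,0,0]],[[0,0,0],[0,0,0]],[[0,0,0],[0,0,0]],[[0,0,0],[0,0,0]],[[0,0,0],[0,0,0]],[[0,0,0],[0,0,0]],[[0,0,0],[0,0,0]],[[0,0,0],[0,0,0]]], claw=0.03, force=20)

```text
clock: 14.05
tcp_pos: [0.4468, 0.1093, 0.0097]
tool_rot: [0.235, 3.133, -0.0]
contact_force: [-0.3, -1.7, 4.6]
grip_width: 0.0416
gripper_force: 20.0
```

```bash
python3 g.py .5258 -.0838 .10 81.6
```

```text
t 14.05 pos [0.4468 0.1093 0.0097] q6 -1.18 F [-0.3 -1.7  4.6] w 0.0416 gf 19.998283088207245
shift now-axes mm [-106.9 -179.2  -90.3] turn deg [-0.    0.   -0.18] shift after-turn mm [-106.4 -179.5  -90.3]
```

Request:
play_rows(commands=[[[0,0,-0.008],[0,0,0]],[[0,0,-0.016],[0,0,0]],[[0,0,-0.02],[0,0,0]],[[0,0,-0.024],[0,0,0]],[[0,0,-0.024],[0,0,0]],[[0,0,-0.02],[0,0,0]],[[0,0,-0.008],[0,0,0]],[[-0.01,-0.016,0],[0,0,0]],[[-0.014,-0.024,0],[0,0,0]],[[-0.016,-0.028,0],[0,0,0]]])

```text
clock: 15.3
tcp_pos: [0.476, 0.0356, 0.1292]
tool_rot: [-0.234, -3.132, -0.0]
contact_force: [0.0, -0.4, -1.0]
grip_width: 0.0416
gripper_force: 20.0
```

Request:
play_rows(commands=[[[-0.016,-0.028,0],[0,0,0]],[[-0.016,-0.028,0],[0,0,0]],[[-0.014,-0.024,0],[0,0,0]],[[-0.012,-0.018,0],[0,0,0]],[[-0.008,-0.012,0],[0,0,0]],[[0,0,0],[0,0,0]],[[0,0,0],[0,0,0]],[[0,0,0],[0,0,0]],[[0,0,0],[0,0,0]],[[0,0,0],[0,0,0]]])

```text
clock: 16.55
tcp_pos: [0.525, -0.0822, 0.1297]
tool_rot: [0.234, 3.133, 0.0]
contact_force: [-0.3, -0.7, -1.1]
grip_width: 0.0421
gripper_force: 20.0
```

```bash
python3 - <<'E'
from bench import env
import cv2,numpy as np,pickle
d={n:env.get_image(n) for n in("top","side")}; pickle.dump(d,open("im3.pkl","wb"))
p=[]
for n,u,v in(("top",257,180),("side",224,190)):
    c=cv2.resize(d[n]["color"][v:v+60,u:u+80,::-1] if n=="top" else d[n]["color"][v:v+80,u:u+80,::-1],(400,300) if n=="top" else (400,400),interpolation=cv2.INTER_CUBIC)
    c=cv2.copyMakeBorder(c,0,400-c.shape[0],0,0,cv2.BORDER_CONSTANT)
    p.append(cv2.convertScaleAbs(c,alpha=1.5,beta=10))
cv2.imwrite("pics/m3.png",np.hstack(p))
E
python3 g.py .5258 -.0838 .0567 81.6
```

```text
t 16.65 pos [ 0.5251 -0.0823  0.1297] q6 -1.58 F [-0.7  0.2 -1.4] w 0.042 gf 19.997301399707794
shift now-axes mm [-0.9 -1.4 73. ] turn deg [-0.    0.01 -0.16] shift after-turn mm [-0.9 -1.4 73. ]
```

View pics/m3.png

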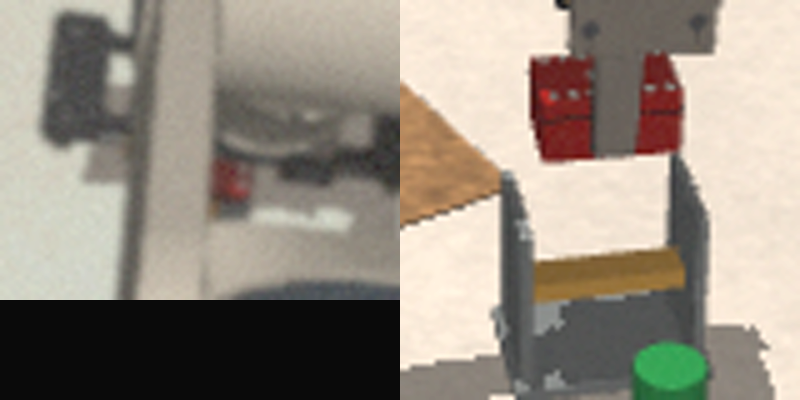

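The side view shows the box held level above the stand, with bottom-front corners at (545,160) and (682,150). The bar below ends at (683,255). I'll check the predicted corners against these.

```bash
python3 - <<'E'
from h import *
def b(x,y,z,yaw,m):
    c,s=np.cos(yaw),np.sin(yaw); m=np.array(m)/1000; return [x+c*m[0]-s*m[1],y+s*m[0]+c*m[1],z+m[2]]
for m,X,Y in[((-33,-21,0),545,160),((33,-21,0),682,150),((33,21,34),669,54),((-33,21,34),531,60)]:
    print(m,proj("side",[b(.5251,-.0823,.123,-.1466,m)])[0].round(1),"seen",224+(X-400)/5-.5,190+Y/5-.5)
for m,X,Y in[((39,10,50),680,247),((39,-10,50),685,268)]:
    print(m,proj("side",[b(.5258,-.0838,-.0011,-.1458,m)])[0].round(1),"seen",224+(X-400)/5-.5,190+Y/5-.5)
E
```

```text
(-33, -21, 0) [251.6 222.5] seen 252.5 221.5
(33, -21, 0) [279.6 220.2] seen 279.9 219.5
(33, 21, 34) [276.5 198.6] seen 277.3 200.3
(-33, 21, 34) [249.  200.6] seen 249.7 201.5
(39, 10, 50) [278.9 238.7] seen 279.5 238.9
(39, -10, 50) [280.6 243.4] seen 280.5 243.1
```

Request:
play_rows(commands=[[[-0.0004,-0.0014,0.004],[0,0,-0.1]],[[0,0,0.008],[0,0,0]],[[0,0,0.01],[0,0,0]],[[0,0,0.011],[0,0,0]],[[0,0,0.011],[0,0,0]],[[0,0,0.01],[0,0,0]],[[0,0,0.008],[0,0,0]],[[0,0,0.005],[0,0,0]],[[0,0,0.002],[0,0,0]],[[0,0,0],[0,0,0]]])

```text
clock: 17.9
tcp_pos: [0.5253, -0.0839, 0.0606]
tool_rot: [0.232, 3.133, -0.0]
contact_force: [0.6, -0.4, -1.4]
grip_width: 0.0417
gripper_force: 20.0
```

Request:
play_rows(commands=[[[0,0,0.001],[0,0,0]],[[0,0,0],[0,0,0]],[[0,0,0.001],[0,0,0]],[[0,0,0],[0,0,0]],[[0,0,0],[0,0,0]],[[0,0,0],[0,0,0]],[[0,0,0],[0,0,0]],[[0,0,0],[0,0,0]],[[0,0,0],[0,0,0]],[[0,0,0],[0,0,0]]])

```text
clock: 19.15
tcp_pos: [0.5252, -0.0839, 0.0586]
tool_rot: [0.232, 3.133, -0.0]
contact_force: [-0.5, -0.2, -1.0]
grip_width: 0.0417
gripper_force: 20.0
```

Request:
play_rows(commands=[[[0,0,0.0005],[0,0,0]],[[0,0,0],[0,0,0]],[[0,0,0.0005],[0,0,0]],[[0,0,0],[0,0,0]],[[0,0,0],[0,0,0]],[[0,0,0.0005],[0,0,0]],[[0,0,0],[0,0,0]],[[0,0,0],[0,0,0]],[[0,0,0],[0,0,0]],[[0,0,0],[0,0,0]]])

```text
clock: 20.4
tcp_pos: [0.5252, -0.0839, 0.0571]
tool_rot: [0.232, 3.133, 0.0]
contact_force: [0.1, 0.3, -1.1]
grip_width: 0.042
gripper_force: 20.0
```

```bash
python3 - <<'E'
from bench import env
import cv2
im=env.get_image("side")["color"][208:268,224:304,::-1]
cv2.imwrite("pics/m4.png",cv2.convertScaleAbs(cv2.resize(im,(800,600),interpolation=cv2.INTER_CUBIC),alpha=1.5,beta=10))
E
```

```text
(no output)
```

View pics/m4.png

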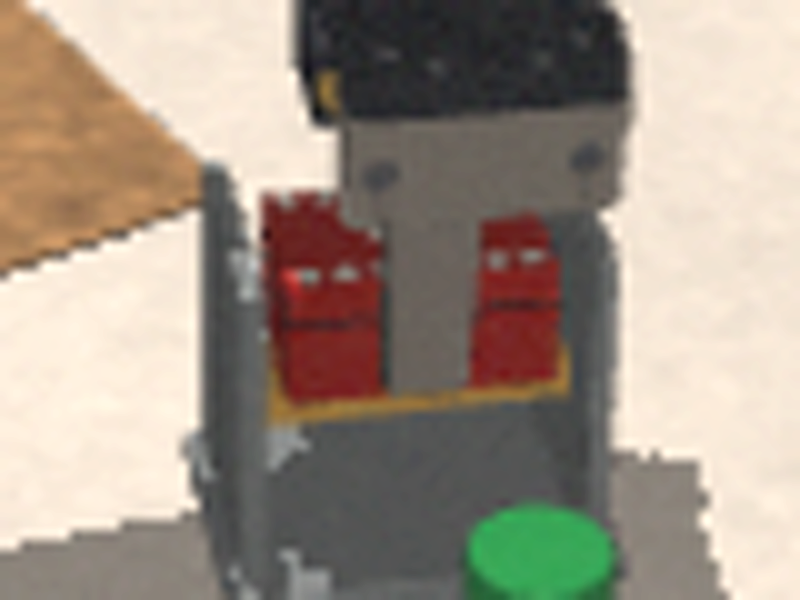

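The side view shows the box between the shields, with bottom-front corners at (290,403) and (558,378). The bar end at (570,385) agrees with centring to about 1 mm. I'll lower until contact.

Request:
play_rows(commands=[[[0,0,0.0005],[0,0,0]],[[0,0,0],[0,0,0]],[[0,0,0],[0,0,0]],[[0,0,0.0005],[0,0,0]],[[0,0,0],[0,0,0]],[[0,0,0],[0,0,0]],[[0,0,0],[0,0,0]],[[0,0,0],[0,0,0]],[[0,0,0],[0,0,0]],[[0,0,0],[0,0,0]]])

```text
clock: 21.7
tcp_pos: [0.5253, -0.0839, 0.0567]
tool_rot: [0.232, 3.133, -0.0]
contact_force: [-2.4, 1.4, 9.0]
grip_width: 0.0418
gripper_force: 20.0
```

Request:
play_rows(commands=[[[0,0,-0.0004],[0,0,0]],[[0,0,0],[0,0,0]],[[0,0,0],[0,0,0]],[[0,0,0],[0,0,0]],[[0,0,0],[0,0,0]],[[0,0,0],[0,0,0]],[[0,0,0],[0,0,0]],[[0,0,0],[0,0,0]],[[0,0,0],[0,0,0]],[[0,0,0],[0,0,0]]], claw=0.08)

```text
clock: 22.95
tcp_pos: [0.5252, -0.0839, 0.0565]
tool_rot: [-0.232, -3.133, 0.0]
contact_force: [0.5, 0.1, 0.0]
grip_width: 0.08
gripper_force: 0.0
```

Request:
play_rows(commands=[[[0,0,-0.006],[0,0,0]],[[0,0,-0.012],[0,0,0]],[[0,0,-0.016],[0,0,0]],[[0,0,-0.018],[0,0,0]],[[0,0,-0.018],[0,0,0]],[[0,0,-0.018],[0,0,0]],[[0,0,-0.018],[0,0,0]],[[0,0,-0.016],[0,0,0]],[[0,0,-0.01],[0,0,0]],[[0,0,0],[0,0,0]]])

```text
clock: 24.2
tcp_pos: [0.5257, -0.0839, 0.1893]
tool_rot: [0.232, 3.132, -0.0]
contact_force: [-0.3, 1.5, 0.7]
grip_width: 0.0799
gripper_force: 0.0
```

```bash
python3 g.py .4902 -.2723 .16 81.6; python3 - <<'E'
from bench import env
import cv2
im=env.get_image("side")["color"][208:268,224:304,::-1]
cv2.imwrite("pics/m5.png",cv2.convertScaleAbs(cv2.resize(im,(800,600),interpolation=cv2.INTER_CUBIC),alpha=1.5,beta=10))
E
```

```text
t 24.2 pos [ 0.5257 -0.0839  0.1893] q6 -1.58 F [-0.3  1.5  0.7] w 0.0799 gf 0.0
shift now-axes mm [   7.3 -191.5   29.3] turn deg [-0.    0.08 -0.08] shift after-turn mm [   7.6 -191.5   29.3]
```

View pics/m5.png

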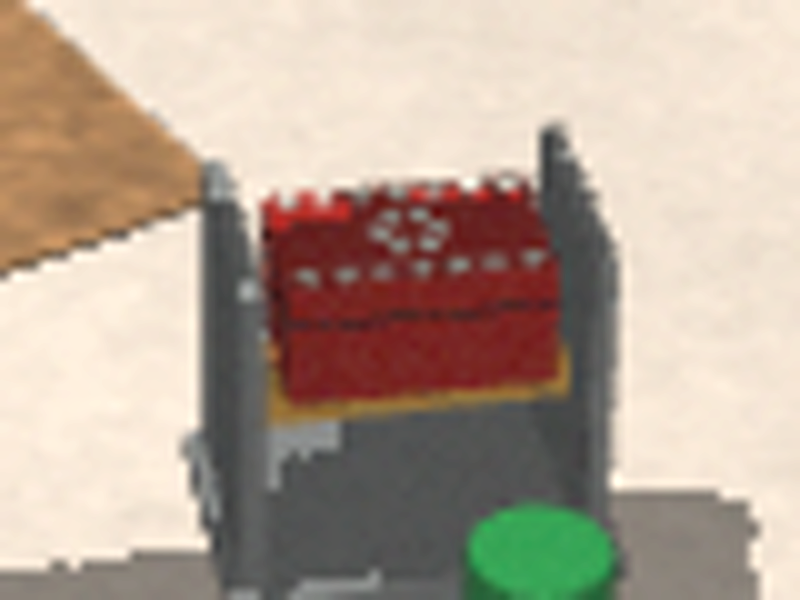

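The side view shows the red box standing alone and level on the bar between the shields, with the emblem at (408,232). Next I'll shut the fingers and go over the cap.

Request:
play_rows(commands=[[[0,-0.01,0],[0,0,0]],[[0.001,-0.02,0],[0,0,0]],[[0.001,-0.026,0],[0,0,0]],[[0.001,-0.03,0],[0,0,0]],[[0.001,-0.03,0],[0,0,0]],[[0.001,-0.03,0],[0,0,0]],[[0.001,-0.025,0],[0,0,0]],[[0.001,-0.0205,0],[0,0,0]],[[0,0,0],[0,0,0]],[[0,0,0],[0,0,0]]], claw=0)

```text
clock: 25.5
tcp_pos: [0.49, -0.2718, 0.1882]
tool_rot: [-0.232, -3.132, -0.001]
contact_force: [0.9, -0.2, -0.1]
grip_width: 0.0005
gripper_force: 0.0
```

```bash
python3 g.py .4902 -.2723 .145 81.6; python3 - <<'E'
from bench import env
import cv2,pickle
from h import *
print("emblem pred",proj("side",[[.5258,-.0838,.0829]]),"seen 264.3 230.7")
d1={n:env.get_image(n) for n in("top","side")}
a=d1["top"]["color"][190:250,330:410,::-1];b=d1["side"]["color"][220:280,240:320,::-1]
cv2.imwrite("pics/m6.png",cv2.convertScaleAbs(np.hstack([cv2.resize(x,(400,300),interpolation=cv2.INTER_CUBIC) for x in(a,b)]),alpha=1.5,beta=10))
E
```

```text
t 25.5 pos [ 0.49   -0.2718  0.1882] q6 -1.93 F [ 0.9 -0.2 -0.1] w 0.0005 gf 0.0
shift now-axes mm [-0.3 -0.5 43.2] turn deg [ 0.03 -0.03 -0.09] shift after-turn mm [-0.3 -0.5 43.2]
emblem pred [[264.29121365 230.88542263]] seen 264.3 230.7
```

View pics/m6.png

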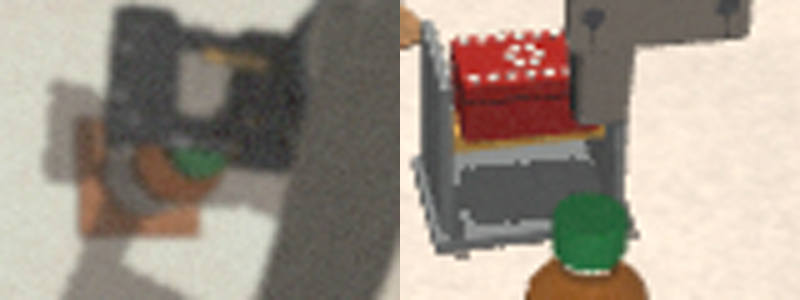

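The box stands in place, and its emblem matches the prediction to 0.2 px. The shut fingertips at (603,122) are above the cap at (590,215) in the side view. I'll press down.

Request:
play_rows(commands=[[[0,0,0.008],[0,0,0]],[[0,0,0.01],[0,0,0]],[[0,0,0.01],[0,0,0]],[[0,0,0.008],[0,0,0]],[[0,0,0.004],[0,0,0]],[[0,0,0.004],[0,0,0]],[[0,0,0.004],[0,0,0]],[[0,0,0.004],[0,0,0]],[[0,0,0],[0,0,0]],[[0,0,0],[0,0,0]]])

```text
clock: 26.85
tcp_pos: [0.4902, -0.2723, 0.1368]
tool_rot: [0.232, 3.133, -0.0]
contact_force: [-1.1, -0.8, 3.4]
grip_width: 0.0005
gripper_force: 1.6
```

Contact at 3.4 N with the cap partly down. I'll press further in small steps.

Request:
play_rows(commands=[[[0,0,0.001],[0,0,0]],[[0,0,0.001],[0,0,0]],[[0,0,0.001],[0,0,0]],[[0,0,0.0005],[0,0,0]],[[0,0,0],[0,0,0]],[[0,0,0],[0,0,0]],[[0,0,0],[0,0,0]],[[0,0,0],[0,0,0]],[[0,0,0],[0,0,0]],[[0,0,0],[0,0,0]]])

```text
clock: 28.1
tcp_pos: [0.4903, -0.2724, 0.1342]
tool_rot: [0.232, 3.132, -0.001]
contact_force: [-3.3, 2.5, 15.4]
grip_width: 0.0007
gripper_force: 7.7
```

15 N is well above the spring force, so the cap is on its stop. I'll raise the arm now.

Request:
play_rows(commands=[[[0,0,-0.004],[0,0,0]],[[0,0,-0.008],[0,0,0]],[[0,0,-0.012],[0,0,0]],[[0,0,-0.014],[0,0,0]],[[0,0,-0.014],[0,0,0]],[[0,0,-0.014],[0,0,0]],[[0,0,-0.01],[0,0,0]],[[0,0,-0.004],[0,0,0]],[[0,0,0],[0,0,0]],[[0,0,0],[0,0,0]]])

```text
clock: 29.35
tcp_pos: [0.4898, -0.2721, 0.2125]
tool_rot: [-0.232, -3.132, -0.001]
contact_force: [-0.2, 0.2, 0.2]
grip_width: 0.0009
gripper_force: 0.0
```

```bash
python3 - <<'E'
from bench import env
import cv2
b=env.get_image("side")["color"][205:289,224:336,::-1]
cv2.imwrite("pics/m7.png",cv2.convertScaleAbs(cv2.resize(b,(560,420),interpolation=cv2.INTER_CUBIC),alpha=1.5,beta=10))
print(env.read_state()["contact_force"])
E
```

```text
[-0.32725414  0.29150937 -1.16990173]
```

View pics/m7.png

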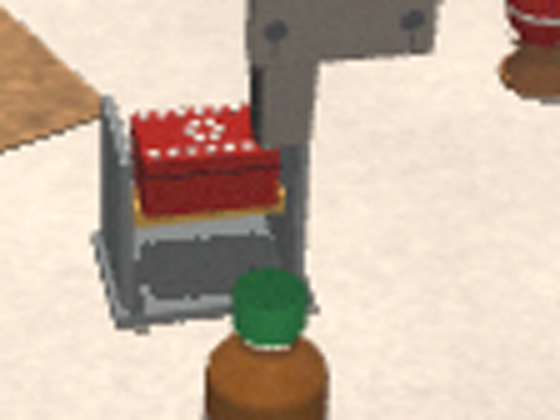

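The box stands on the bar with its emblem at (205,130), and the cap at (270,305) is up again. The gripper is clear, so I'm handing in.

```bash
python3 -c "
from bench import env
print(env.sign_off())"
```

```text
the job is handed in; nothing more can be done
None
```

I handed the job in at about 29 s: the red box stands alone, level and centred on the bar, and the cap was pressed to its stop and is back up; the judge's verdict was not shown.

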